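Settle the glued magnets in their housings

TASK

The magnets under the press caps were glued in the order yellow, blue, red: with the fingertips, lightly press down the yellow cap, then the blue, then the red, each to about the middle of its 24 mm stroke or somewhat deeper, never hard (under 20 N, so do not ram it onto its bottom stop), and leave them down. Leave the white cap up, as its housing has no glue yet. Do not lift, tip or shift the housings, and leave the bottle, tray and screwdriver as they are.

Things in the scene. Friction and masses are not known exactly. Their poses are not given: they have to be found in the camera images.
- housing_yellow: loose black upright round housing (70 mm diameter, 105 mm tall, 90 mm foot flange, about 0.8 kg) wearing a yellow mesh sleeve, standing on the round plate, with the yellow press cap on top; origin at the centre of its underside, z up
- cap_yellow (a joint): how far the yellow press cap is pushed down, m: 0 to 0.003 at the start, 0.024 at its bottom stop. It slides straight down on a stiff 24 mm stem (about 3.5 N, the same all the way, then a hard stop, where the force jumps past 20 N at once even in a slow push) and stays where it is left
- cap_yellow_top (a point): centre of the flat top face of the yellow press cap, a disc 44 mm in diameter and 14 mm thick; it moves with the cap. Starts 138 to 141 mm above the housing's underside, all clear around and above; the four caps stand 125 mm or more apart, centre to centre
- housing_blue: loose black upright round housing (70 mm diameter, 105 mm tall, 90 mm foot flange, about 0.8 kg) wearing a blue mesh sleeve, standing on the round plate, with the blue press cap on top; origin at the centre of its underside, z up
- cap_blue (a joint): how far the blue press cap is pushed down, m: 0 to 0.003 at the start, 0.024 at its bottom stop. It slides straight down on a stiff 24 mm stem (about 3.5 N, the same all the way, then a hard stop, where the force jumps past 20 N at once even in a slow push) and stays where it is left
- cap_blue_top (a point): centre of the flat top face of the blue press cap, a disc 44 mm in diameter and 14 mm thick; it moves with the cap. Starts 138 to 141 mm above the housing's underside, all clear around and above; the four caps stand 125 mm or more apart, centre to centre
- housing_red: loose black upright round housing (70 mm diameter, 105 mm tall, 90 mm foot flange, about 0.8 kg) wearing a red mesh sleeve, standing on the round plate, with the red press cap on top; origin at the centre of its underside, z up
- cap_red (a joint): how far the red press cap is pushed down, m: 0 to 0.003 at the start, 0.024 at its bottom stop. It slides straight down on a stiff 24 mm stem (about 3.5 N, the same all the way, then a hard stop, where the force jumps past 20 N at once even in a slow push) and stays where it is left
- cap_red_top (a point): centre of the flat top face of the red press cap, a disc 44 mm in diameter and 14 mm thick; it moves with the cap. Starts 138 to 141 mm above the housing's underside, all clear around and above; the four caps stand 125 mm or more apart, centre to centre
- housing_white: loose black upright round housing (70 mm diameter, 105 mm tall, 90 mm foot flange, about 0.8 kg) wearing a white mesh sleeve, standing on the round plate, with the white press cap on top; origin at the centre of its underside, z up
- cap_white (a joint): how far the white press cap is pushed down, m: 0 to 0.003 at the start, 0.024 at its bottom stop. It slides straight down on a stiff 24 mm stem (about 3.5 N, the same all the way, then a hard stop, where the force jumps past 20 N at once even in a slow push) and stays where it is left
- cap_white_top (a point): centre of the flat top face of the white press cap, a disc 44 mm in diameter and 14 mm thick; it moves with the cap. Starts 138 to 141 mm above the housing's underside, all clear around and above; the four caps stand 125 mm or more apart, centre to centre
- plate: fixed round aluminium plate, 330 mm in diameter, 12 mm thick, that carries the four housings near its rim; origin at the centre of its underside, on the bench top
- glue_bottle: loose clear bottle with green cap, 40 mm in diameter, 90 mm tall, standing near the middle of the plate between the housings; origin at the centre of its underside
- magnet_tray: loose white tray of grey magnet shells, 100 x 120 x 30 mm, on the bench to the left of the plate; origin at the centre of its underside
- screwdriver: loose screwdriver with orange handle lying on the bench to the right of the plate, under 35 mm high; origin under its middle
There are look-alikes about, which are no part of the job. Leave any orange or pink look-alike of the housing_yellow alone. What is shaped like the housing_blue but pink is not meant.

How it is judged:
By the outcome, as a careful person would: the job done as asked, in the order asked, and still so for the second after the job is handed in, with the robot touching nothing.
It also fails if it takes over 45 s, if anything falls off the work surface, if the arm or the gripper's body presses on something with over 40 N, if the wrist force passes 120 N, or if a joint passes its speed limit or range.

ROBOT

A 6-joint arm with a two-finger parallel gripper is mounted at the origin on the work surface. World frame = base frame: x ahead of the robot, y to its left, z up, the work surface at z = 0. Lengths are in m, angles in rad, forces in N, time in s.
With the tool pointing down it reaches from about 0.35 to 0.975 m from the base axis. Payload 4.9 kg.
Tool frame: the origin (TCP) lies on the centre line of the jaws, within the pads' length; the fingertips stand 19 mm ahead of it and the grasp point (between the pads) is the TCP; z points along the fingers, y is the line along which they close (so a half turn about z gives the same grasp; the last joint's range is limited). The gripper opens to 85 mm and grips with 20 to 120 N. Pads are 22 mm wide; open, the fingers measure 114 mm over their backs; the gripper's body (76 mm by 85 mm) begins 54 mm behind the grasp point. The pads swing forward as they close: fully open they stand 13 mm farther back than shut.
Start: joints at [1.04, 0.053, 1.613, -0, 1.476, -0.119], TCP at [0.25, 0.573, 0.25] pointing down, gripper open.
Joint ranges: [-3.01, 3.01], [-1.01, 2.22], [0.06, 2.58], [-1.02, 4.17], [0.09, 2.62], [-3.14, 3.14]. Speed limits (rad/s): [2.57, 2.57, 3.14, 3.14, 3.14, 3.14].

INTERFACE

Orientations are given as a unit quaternion [w, x, y, z].
In Python, from plant import state, grab_frame, ticket, spotter gives the robot as it stands.
- The arm moves only by the tool apply_moves, never from a script. Its argument "series" is a list of rows, each an object of numbers: "jaw": the closure, from 0 (fully open) to 1 (shut); "dx", "dy", "dz": the shift along the tool's x, y, z in mm; "turn": the turn about the tool's z in rad. A call has 1 to 5 rows; each row is the pose to reach, as a shift and turn from the pose commanded when the call began, along the tool's axes at that moment; what a row does not reach only later rows make up. A row lasts 1/12 s, in which the tool goes at most 41.7 mm and 7.16 degrees, less where a joint would pass 70% of its speed; a pose out of reach is approached as far as the arm can. A call with a gripper value outside its range is refused whole. The fingers move at their own pace and stop on an object; the grip force is fixed at half the most. Time passes only in rows, so rows that repeat a pose let the fingers close. It gives the time, the measured TCP pose, the force, the opening and the grip force at its end, in the units of the state.
- state(): the state, without advancing time (a new reading comes with each control period).
- grab_frame(name): name is "scene" or "top" or "wrist"; returns a dict with "pixels" (480x640x3 uint8, red, green, blue), "mtx" (3x3 intrinsics, pixels), "camera_from_world" (4x4, takes a point from world to camera coordinates). Camera axes: x right, y down, z forward; pixel columns grow to the right and rows downward; lengths in m; the calibration is good to about 2 mm. A picture is of the moment at which its call begins. There is no depth.
- ticket.job_done(): hands the job in; it is judged then, once.
Trained networks look in a picture, given as the dict that the camera call returned (one of the last four; its "shot" number tells which), for a name from the list of things; names that differ only in an ending like _2 or _b are one class to them, and where a whole thing is asked for, a point or a joint stands for the part that bears it (a point fixed in the world has none). Each returns a list of dicts, best first, with "conf" (0 to 1); they miss things now and then, are a little off and sometimes report something else, mostly with a low value. They report only what shows in the picture. A call takes as long as a camera call. They do not tell look-alikes from the thing itself.
- spotter.outline_of(picture, target): "region" (480x640 bool, what is visible of it) and "extent" ([left, top, right, bottom] in pixels, round what is visible of it).
The state is a dict: "time": time; "joint_pos": joint angles; "joint_vel": joint speeds; "joint_efforts": joint torques, N m; "tool_pos": TCP position; "tool_rot": TCP orientation; "contact_force": force on the tool from outside, world axes, zero at the start; "ft_torque": the same for the moment, N m; "gripper_width": opening from 0.0 (shut) to 1.0 (fully open); "grasp_force": force on a finger pad.
Only numpy, scipy, OpenCV 4.12 (cv2) and the standard library are available. Lean on these libraries where they do the work, as an engineer would, in place of code of your own. Each camera call takes 0.05 s, during which the arm holds its last target. There are 200 camera calls.

## Working session

There is one attempt and no reset: what is moved stays moved. The work goes in short steps, Python scripts to look and compute and a tool call to move; the robot and the scene stay as the last step left them, time stands still between calls to the robot, and variables do not carry over. Pictures are saved under pics/ and viewed, at most 10 in all, crops included, and the job is handed in when it is done.

Besides the shell and the picture viewer there is one more tool, called after "Call:" as name([rows], argument=value, ...), one row to a line, values as JSON. apply_moves: Moves the arm, as the interface text tells. Its arguments: {"type":"object","properties":{"series":{"type":"array","items":{"type":"object","properties":{"jaw":{"type":"number"},"dx":{"type":"number"},"dy":{"type":"number"},"dz":{"type":"number"},"turn":{"type":"number"}}}}},"required":["series"]}

```bash
mkdir -p pics
cat > h.py <<'E'
import numpy as np,cv2
from plant import state,grab_frame,ticket,spotter
def save(p,n): cv2.imwrite('pics/'+n,cv2.cvtColor(p['pixels'],cv2.COLOR_RGB2BGR))
def ray(p,u,v,z):
    T=p['camera_from_world'];R=T[:3,:3];c=-R.T@T[:3,3]
    d=R.T@np.linalg.solve(p['mtx'],[u,v,1]);return c+d*(z-c[2])/d[2]
def proj(p,X):
    T=p['camera_from_world'];x=p['mtx']@(T[:3,:3]@X+T[:3,3]);return x[:2]/x[2]
E
python3 - <<'E'
from h import *
ps={n:grab_frame(n) for n in('scene','top')}
for n,p in ps.items():
    save(p,n+'1.png');T=p['camera_from_world'];print(n,-T[:3,:3].T@T[:3,3])
    for t in('cap_yellow_top','cap_blue_top','cap_red_top','cap_white_top','housing_yellow','housing_blue','housing_red','housing_white'):
        for o in spotter.outline_of(p,t)[:6]:
            r=o['region'];v,u=np.nonzero(r);e=o['extent']
            print(n,t,round(o['conf'],2),np.round(e),np.round([u.mean(),v.mean()],1),np.median(p['pixels'][r],0),ray(p,u.mean(),v.mean(),.15)[:2].round(3))
s=state();print(s)
E
```

```text
scene [ 1.21694084 -0.41962175  1.03370284]
scene cap_yellow_top 0.72 [405. 325. 424. 346.] [413. 336.] [164.  96. 112.] [0.862 0.025]
scene cap_yellow_top 0.71 [309. 271. 326. 292.] [315.1 279.3] [171. 147.  63.] [ 0.645 -0.05 ]
scene cap_yellow_top 0.71 [240. 262. 279. 325.] [256.5 295.1] [56. 56. 54.] [ 0.611 -0.169]
scene cap_yellow_top 0.62 [450. 233. 467. 252.] [455.9 242.3] [161.  85.  42.] [0.737 0.255]
scene cap_blue_top 0.89 [111. 207. 132. 232.] [122.  219.1] [152.  92. 103.] [ 0.25  -0.312]
scene cap_blue_top 0.68 [250. 214. 271. 238.] [261.2 224.1] [ 30.  58. 110.] [ 0.447 -0.061]
scene cap_red_top 0.68 [317. 217. 337. 242.] [325.2 229.9] [134.  34.  32.] [0.544 0.046]
scene cap_white_top 0.55 [242. 263. 264. 284.] [252.3 272.2] [150. 147. 141.] [ 0.555 -0.146]
scene housing_yellow 0.86 [295. 269. 335. 335.] [315.4 302.2] [57. 54. 27.] [ 0.693 -0.082]
scene housing_yellow 0.77 [429. 229. 470. 291.] [450.2 265.1] [91. 52. 26.] [0.776 0.201]
scene housing_yellow 0.58 [386. 325. 426. 392.] [408.2 358.7] [92. 65. 70.] [ 0.893 -0.014]
scene housing_yellow 0.44 [237. 262. 280.
[... 2357 characters left out ...]
9, 'joint_pos': array([ 1.04001573e+00,  5.26666473e-02,  1.61289196e+00,  1.42885206e-05,
        1.47597629e+00, -1.18971882e-01]), 'joint_vel': array([ 0.00102931, -0.00023259,  0.00178882,  0.00056249, -0.00097185,
        0.00131207]), 'joint_efforts': array([-4.65299254e-04, -3.93675721e+01, -3.70473075e+01, -2.29541993e-04,
        4.26646948e-04, -1.06105674e-05]), 'tool_pos': array([0.25014259, 0.57274969, 0.25032908]), 'tool_rot': array([2.47733998e-06, 2.04453159e-01, 9.78876348e-01, 2.96371873e-05]), 'contact_force': array([-0.35373316, -0.11350086,  0.14265865]), 'ft_torque': array([-0.01052713,  0.01600491, -0.02473309]), 'grasp_force': 0.0, 'gripper_width': 1.0031676443389081}
```

Run:
```python
import cv2
a=cv2.imread('pics/scene1.png')
b=cv2.imread('pics/top1.png')
cv2.imwrite('pics/c.png',cv2.resize(b[150:330,240:440],None,fx=3.3,fy=3.3,interpolation=2))
```

```text
(no output)
```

View pics/scene1.png

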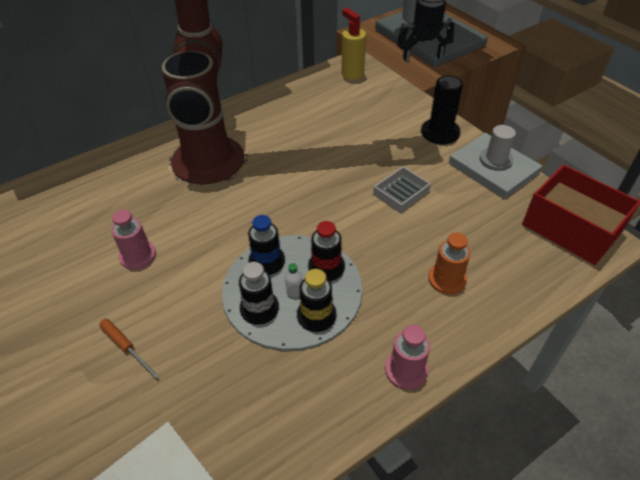

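View pics/c.png

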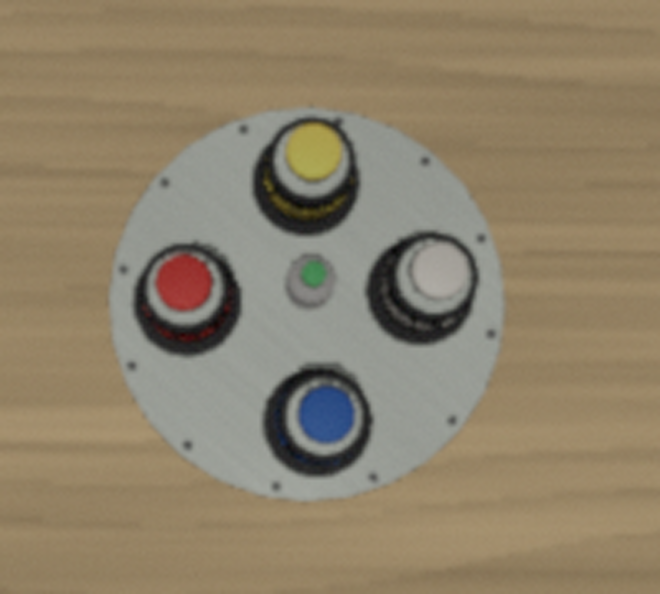

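Scene view: the real four stand on the plate, with caps yellow (316,279), blue (262,222), red (326,229) and white (254,271). Things that could be mistaken for them are all off the plate: orange (453,262), pink (408,357), pink (131,240), the black post (445,110) and the yellow bottle (352,50). The crop confirms the choice, with the top-view caps at yellow (335,196), blue (339,275), red (296,235) and white (373,231).

```bash
cat >> h.py <<'E'
def caps(pt,ps):
    """triangulate cap discs from colour blobs in top and scene pictures"""
    from scipy.optimize import least_squares
    g={'yellow':((335,196),(316,279),(20,35)),'blue':((339,275),(262,222),(100,125)),'red':((296,235),(326,229),(175,185))}
    out={}
    for n,(a,b,h) in g.items():
        m=[]
        for p,c in((pt,a),(ps,b)):
            H=cv2.cvtColor(p['pixels'],cv2.COLOR_RGB2HSV).astype(int)
            k=((H[...,0]>=h[0])&(H[...,0]<=h[1])|((n=='red')&(H[...,0]<6)))&(H[...,1]>110)&(H[...,2]>90)
            yy,xx=np.mgrid[:480,:640];k&=np.hypot(xx-c[0],yy-c[1])<13
            m.append((xx[k].mean(),yy[k].mean(),k.sum()))
        out[n]=(ray(pt,*m[0][:2],.150),ray(ps,*m[1][:2],.147),m)
    return out
E
python3 - <<'E'
from h import *
from scipy.spatial.transform import Rotation as Ro
pt=grab_frame('top');ps=grab_frame('scene');s=state()
q=s['tool_rot'];R=Ro.from_quat([*q[1:],q[0]]).as_matrix();print(R.round(3))
for n,(a,b,m) in caps(pt,ps).items(): print(n,a.round(4),b.round(4),np.round(m,1),(R.T@(a-s['tool_pos'])*1e3).round(1))
print('black post',ray(ps,448,85,.12),ray(ps,440,130,0))
E
```

```text
[[-0.916  0.4    0.   ]
 [ 0.4    0.916  0.   ]
 [-0.     0.    -1.   ]]
yellow [ 0.6409 -0.0494  0.15  ] [ 0.6395 -0.0463  0.147 ] [[334.6 195.3 223. ]
 [315.2 277.6 306. ]] [-607.1 -413.7  100.3]
blue [ 0.4406 -0.0599  0.15  ] [ 0.4368 -0.056   0.147 ] [[338.5 275.1 219. ]
 [261.1 221.3 172. ]] [-427.7 -503.5  100.3]
red [0.5389 0.0479 0.15  ] [0.5372 0.0517 0.147 ] [[295.4 235.2 220. ]
 [325.7 227.8 199. ]] [-474.7 -365.4  100.3]
black post [0.24987467 0.69786014 0.12      ] [0.2902591  0.65338604 0.        ]
```

Call:
apply_moves([
  {"jaw": 1,"dx": -150,"dy": -102,"dz": -20},
  {"jaw": 1,"dx": -150,"dy": -102,"dz": -20},
  {"jaw": 1,"dx": -150,"dy": -102,"dz": -20},
  {"jaw": 1,"dx": -150,"dy": -102,"dz": -20},
  {"jaw": 1,"dx": -150,"dy": -102,"dz": -20},
])

```text
invalid input at $.series[0]: expected keys jaw, dx, dy, dz, turn
```

Call:
apply_moves([
  {"jaw": 1,"dx": -155,"dy": -104},
  {"jaw": 1,"dx": -155,"dy": -104},
  {"jaw": 1,"dx": -155,"dy": -104},
  {"jaw": 1,"dx": -155,"dy": -104},
  {"jaw": 1,"dx": -155,"dy": -104},
])

```text
invalid input at $.series[0]: expected keys jaw, dx, dy, dz, turn
```

Call:
apply_moves([
  {"jaw": 1,"dx": -155,"dy": -104},
  {"jaw": 1,"dx": -155,"dy": -104},
  {"jaw": 1,"dx": -155,"dy": -104},
  {"jaw": 1,"dx": -155,"dy": -104},
  {"jaw": 1,"dx": -155,"dy": -104},
])

```text
invalid input at $.series[0]: expected keys jaw, dx, dy, dz, turn
```

Call:
apply_moves([
  {"jaw": 1,"dx": -147,"dy": -104},
  {"jaw": 1,"dx": -147,"dy": -104},
  {"jaw": 1,"dx": -147,"dy": -104},
  {"jaw": 1,"dx": -147,"dy": -104},
  {"jaw": 1,"dx": -147,"dy": -104},
])

```text
invalid input at $.series[0]: expected keys jaw, dx, dy, dz, turn
```

Call:
apply_moves([
  {"jaw": 1,"dx": -150,"dy": -102,"dz": -20,"turn": 0},
  {"jaw": 1,"dx": -150,"dy": -102,"dz": -20,"turn": 0},
  {"jaw": 1,"dx": -150,"dy": -102,"dz": -20,"turn": 0},
  {"jaw": 1,"dx": -150,"dy": -102,"dz": -20,"turn": 0},
  {"jaw": 1,"dx": -150,"dy": -102,"dz": -20,"turn": 0},
])

```text
time: 1.42
tool_pos: [0.3489, 0.4161, 0.2713]
tool_rot: [0.001, 0.206, 0.979, -0.0]
contact_force: [0.7, 0.3, -0.8]
gripper_width: 0.301
grasp_force: 0.0
```

Call:
apply_moves([
  {"jaw": 1,"dx": -155,"dy": -104,"dz": 0,"turn": 0},
  {"jaw": 1,"dx": -155,"dy": -104,"dz": 0,"turn": 0},
  {"jaw": 1,"dx": -155,"dy": -104,"dz": 0,"turn": 0},
  {"jaw": 1,"dx": -155,"dy": -104,"dz": 0,"turn": 0},
  {"jaw": 1,"dx": -155,"dy": -104,"dz": 0,"turn": 0},
])

```text
time: 1.83
tool_pos: [0.4489, 0.2585, 0.2706]
tool_rot: [0.001, 0.206, 0.979, -0.0]
contact_force: [-0.7, -0.4, -0.1]
gripper_width: -0.001
grasp_force: 0.0
```

Call:
apply_moves([
  {"jaw": 1,"dx": -155,"dy": -104,"dz": 0,"turn": 0},
  {"jaw": 1,"dx": -155,"dy": -104,"dz": 0,"turn": 0},
  {"jaw": 1,"dx": -155,"dy": -104,"dz": 0,"turn": 0},
  {"jaw": 1,"dx": -155,"dy": -104,"dz": 0,"turn": 0},
  {"jaw": 1,"dx": -155,"dy": -104,"dz": 0,"turn": 0},
])

```text
time: 2.25
tool_pos: [0.5493, 0.1008, 0.2704]
tool_rot: [0.001, 0.206, 0.979, -0.001]
contact_force: [0.2, -0.3, 1.1]
gripper_width: 0.001
grasp_force: 0.0
```

Call:
apply_moves([
  {"jaw": 1,"dx": -147,"dy": -104,"dz": 0,"turn": 0},
  {"jaw": 1,"dx": -147,"dy": -104,"dz": 0,"turn": 0},
  {"jaw": 1,"dx": -147,"dy": -104,"dz": 0,"turn": 0},
  {"jaw": 1,"dx": -147,"dy": -104,"dz": 0,"turn": 0},
  {"jaw": 1,"dx": -147,"dy": -104,"dz": 0,"turn": 0},
])

```text
time: 2.67
tool_pos: [0.6424, -0.0544, 0.27]
tool_rot: [0.0, 0.206, 0.978, -0.001]
contact_force: [-1.5, -0.8, 0.5]
gripper_width: 0.002
grasp_force: 0.0
```

Call:
apply_moves([
  {"jaw": 1,"dx": 4,"dy": 4,"dz": 35,"turn": 0},
  {"jaw": 1,"dx": 4,"dy": 4,"dz": 70,"turn": 0},
  {"jaw": 1,"dx": 4,"dy": 4,"dz": 80,"turn": 0},
  {"jaw": 1,"dx": 4,"dy": 4,"dz": 80,"turn": 0},
  {"jaw": 1,"dx": 4,"dy": 4,"dz": 80,"turn": 0},
])

```text
time: 3.08
tool_pos: [0.6385, -0.044, 0.1905]
tool_rot: [-0.0, 0.204, 0.979, -0.0]
contact_force: [0.3, 0.2, -0.3]
gripper_width: 0.001
grasp_force: 0.0
```

Run:
```python
from h import *
s=state();print(s['tool_pos'],s['contact_force'])
p=grab_frame('scene');w=grab_frame('wrist')
a=p['pixels'][180:340,230:400];a=cv2.resize(a,(425,400),interpolation=2)
b=cv2.resize(w['pixels'],(375,281));b=np.vstack([b,np.zeros((119,375,3),np.uint8)])
save({'pixels':np.hstack([a,b])},'y1.png')
print(proj(p,s['tool_pos']-[0,0,.019]),proj(w,np.array([.64,-.049,.151]))*375/640)
```

```text
[ 0.63851209 -0.04396976  0.1905258 ] [ 0.30922779  0.23035882 -0.29822873]
[315.63812716 269.28203193] [182.92008061 167.58750523]
```

View pics/y1.png

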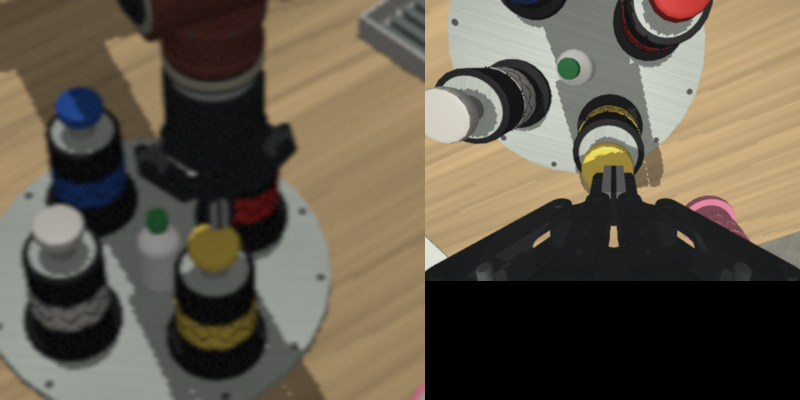

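The scene half (left) shows the shut fingertips at crop (220,215), just above the yellow cap at (213,245). In the wrist half the yellow cap is at (608,165), under the tips. I'll undo the small lateral offset and go down slowly.

Call:
apply_moves([
  {"jaw": 1,"dx": -4,"dy": -4,"dz": 5,"turn": 0},
  {"jaw": 1,"dx": -4,"dy": -4,"dz": 10,"turn": 0},
  {"jaw": 1,"dx": -4,"dy": -4,"dz": 13,"turn": 0},
  {"jaw": 1,"dx": -4,"dy": -4,"dz": 14,"turn": 0},
  {"jaw": 1,"dx": -4,"dy": -4,"dz": 14,"turn": 0},
])

```text
time: 3.6
tool_pos: [0.6404, -0.0495, 0.1757]
tool_rot: [-0.0, 0.204, 0.979, 0.0]
contact_force: [0.4, -0.1, 1.0]
gripper_width: -0.001
grasp_force: 0.0
```

Call:
apply_moves([
  {"jaw": 1,"dx": 0,"dy": 0,"dz": 1,"turn": 0},
  {"jaw": 1,"dx": 0,"dy": 0,"dz": 2,"turn": 0},
  {"jaw": 1,"dx": 0,"dy": 0,"dz": 3,"turn": 0},
  {"jaw": 1,"dx": 0,"dy": 0,"dz": 3,"turn": 0},
])

```text
time: 3.93
tool_pos: [0.6406, -0.0496, 0.1731]
tool_rot: [-0.0, 0.204, 0.979, -0.0]
contact_force: [-1.2, -0.5, 0.5]
gripper_width: -0.001
grasp_force: 0.0
```

Call:
apply_moves([
  {"jaw": 1,"dx": 0,"dy": 0,"dz": 1,"turn": 0},
  {"jaw": 1,"dx": 0,"dy": 0,"dz": 2,"turn": 0},
  {"jaw": 1,"dx": 0,"dy": 0,"dz": 2,"turn": 0},
])

```text
time: 4.18
tool_pos: [0.6408, -0.0496, 0.1717]
tool_rot: [0.0, 0.204, 0.979, 0.0]
contact_force: [-2.1, 0.3, 2.6]
gripper_width: -0.005
grasp_force: 1.3
```

Call:
apply_moves([
  {"jaw": 1,"dx": 0,"dy": 0,"dz": 1,"turn": 0},
  {"jaw": 1,"dx": 0,"dy": 0,"dz": 2,"turn": 0},
  {"jaw": 1,"dx": 0,"dy": 0,"dz": 2,"turn": 0},
])

```text
time: 4.43
tool_pos: [0.6408, -0.0496, 0.1693]
tool_rot: [0.0, 0.204, 0.979, 0.0]
contact_force: [-1.2, 0.6, 1.7]
gripper_width: 0.002
grasp_force: 1.2
```

Call:
apply_moves([
  {"jaw": 1,"dx": 0,"dy": 0,"dz": 1,"turn": 0},
  {"jaw": 1,"dx": 0,"dy": 0,"dz": 2,"turn": 0},
  {"jaw": 1,"dx": 0,"dy": 0,"dz": 3,"turn": 0},
  {"jaw": 1,"dx": 0,"dy": 0,"dz": 4,"turn": 0},
  {"jaw": 1,"dx": 0,"dy": 0,"dz": 5,"turn": 0},
])

```text
time: 4.85
tool_pos: [0.6408, -0.0496, 0.1642]
tool_rot: [0.0, 0.204, 0.979, 0.0]
contact_force: [-0.8, 0.8, 2.1]
gripper_width: -0.002
grasp_force: 1.5
```

Call:
apply_moves([
  {"jaw": 1,"dx": 0,"dy": 0,"dz": 1,"turn": 0},
  {"jaw": 1,"dx": 0,"dy": 0,"dz": 2,"turn": 0},
  {"jaw": 1,"dx": 0,"dy": 0,"dz": 3,"turn": 0},
  {"jaw": 1,"dx": 0,"dy": 0,"dz": 4,"turn": 0},
  {"jaw": 1,"dx": 0,"dy": 0,"dz": 5,"turn": 0},
])

```text
time: 5.27
tool_pos: [0.6408, -0.0496, 0.1593]
tool_rot: [0.0, 0.204, 0.979, 0.0]
contact_force: [-1.3, 0.9, 2.2]
gripper_width: 0.005
grasp_force: 1.5
```

Call:
apply_moves([
  {"jaw": 1,"dx": 0,"dy": 0,"dz": 1,"turn": 0},
  {"jaw": 1,"dx": 0,"dy": 0,"dz": 2,"turn": 0},
  {"jaw": 1,"dx": 0,"dy": 0,"dz": 2,"turn": 0},
])

```text
time: 5.52
tool_pos: [0.6407, -0.0496, 0.157]
tool_rot: [0.0, 0.204, 0.979, 0.0]
contact_force: [0.2, 0.7, 2.2]
gripper_width: 0.002
grasp_force: 0.9
```

Run:
```python
from h import *
s=state();print(s['tool_pos'],s['contact_force'])
p=grab_frame('scene')
save({'pixels':cv2.resize(p['pixels'][180:340,230:400],(638,600),interpolation=2)},'y2.png')
```

```text
[ 0.64072835 -0.04962985  0.1569927 ] [0.18161479 0.66161208 2.16449591]
```

View pics/y2.png

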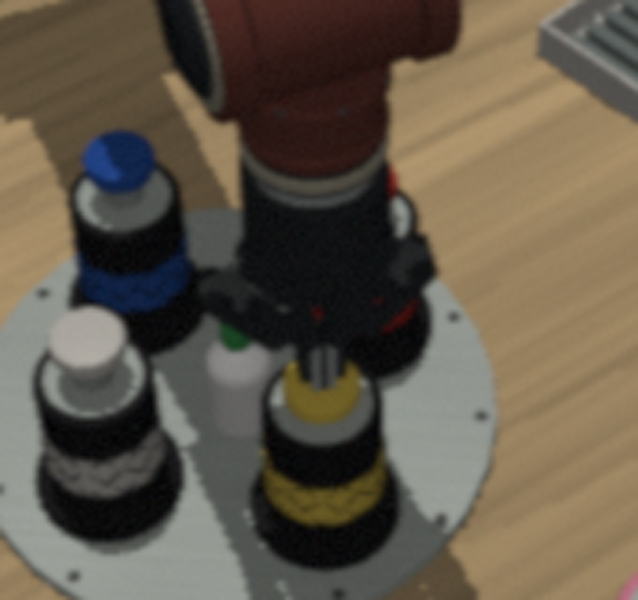

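The yellow cap at crop (320,390) is clearly pushed down close to its shoulder, and its housing is upright and unshifted. Next I'll raise the tool and go to blue.

Call:
apply_moves([
  {"jaw": 1,"dx": 0,"dy": 0,"dz": -10,"turn": 0},
  {"jaw": 1,"dx": 0,"dy": 0,"dz": -40,"turn": 0},
  {"jaw": 1,"dx": 0,"dy": 0,"dz": -75,"turn": 0},
  {"jaw": 1,"dx": 0,"dy": 0,"dz": -75,"turn": 0},
  {"jaw": 1,"dx": 0,"dy": 0,"dz": -75,"turn": 0},
])

```text
time: 5.98
tool_pos: [0.6423, -0.05, 0.2364]
tool_rot: [0.003, 0.204, 0.979, -0.0]
contact_force: [0.8, 0.3, -0.6]
gripper_width: -0.002
grasp_force: 0.0
```

Call:
apply_moves([
  {"jaw": 1,"dx": 180,"dy": -89,"dz": 0,"turn": 0},
  {"jaw": 1,"dx": 180,"dy": -89,"dz": 0,"turn": 0},
  {"jaw": 1,"dx": 180,"dy": -89,"dz": 0,"turn": 0},
  {"jaw": 1,"dx": 180,"dy": -89,"dz": 0,"turn": 0},
  {"jaw": 1,"dx": 180,"dy": -89,"dz": 0,"turn": 0},
])

```text
time: 6.4
tool_pos: [0.4371, -0.0588, 0.2302]
tool_rot: [-0.002, 0.204, 0.979, -0.0]
contact_force: [-0.2, 0.1, 0.7]
gripper_width: 0.001
grasp_force: 0.0
```

Call:
apply_moves([
  {"jaw": 1,"dx": 0,"dy": 0,"dz": 0,"turn": 0},
  {"jaw": 1,"dx": 0,"dy": 0,"dz": 0,"turn": 0},
  {"jaw": 1,"dx": 0,"dy": 0,"dz": 0,"turn": 0},
])

```text
time: 6.65
tool_pos: [0.4402, -0.0592, 0.2319]
tool_rot: [-0.0, 0.205, 0.979, 0.0]
contact_force: [0.5, -0.2, -0.8]
gripper_width: -0.002
grasp_force: 0.0
```

Run:
```python
from h import *
s=state();print(s['tool_pos'],s['contact_force'])
p=grab_frame('scene');t=grab_frame('top')
save({'pixels':np.hstack([cv2.resize(p['pixels'][180:340,230:400],(425,400),interpolation=2),cv2.resize(t['pixels'][160:310,250:390],(373,400),interpolation=2)])},'b1.png')
```

```text
[ 0.4401683  -0.05916226  0.23193473] [ 0.5237779  -0.20285677 -0.81858349]
```

View pics/b1.png

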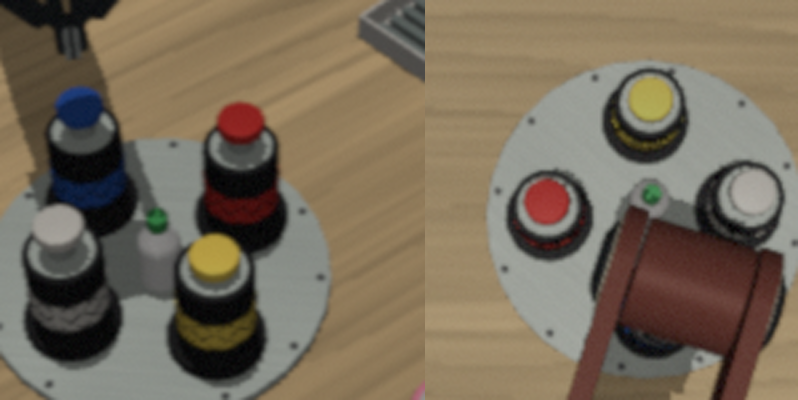

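The yellow cap at crop (214,255) stays down, level with its neck, and the tips at (72,42) hang above the blue cap (80,107). Going down on blue.

Call:
apply_moves([
  {"jaw": 1,"dx": 0,"dy": 0,"dz": 25,"turn": 0},
  {"jaw": 1,"dx": 0,"dy": 0,"dz": 45,"turn": 0},
  {"jaw": 1,"dx": 0,"dy": 0,"dz": 52,"turn": 0},
  {"jaw": 1,"dx": 0,"dy": 0,"dz": 55,"turn": 0},
  {"jaw": 1,"dx": 0,"dy": 0,"dz": 55,"turn": 0},
])

```text
time: 7.17
tool_pos: [0.4404, -0.059, 0.1768]
tool_rot: [-0.001, 0.204, 0.979, 0.0]
contact_force: [1.0, 0.8, -0.1]
gripper_width: 0.001
grasp_force: 0.0
```

Call:
apply_moves([
  {"jaw": 1,"dx": 0,"dy": 0,"dz": 1,"turn": 0},
  {"jaw": 1,"dx": 0,"dy": 0,"dz": 2,"turn": 0},
  {"jaw": 1,"dx": 0,"dy": 0,"dz": 3,"turn": 0},
  {"jaw": 1,"dx": 0,"dy": 0,"dz": 4,"turn": 0},
  {"jaw": 1,"dx": 0,"dy": 0,"dz": 5,"turn": 0},
])

```text
time: 7.58
tool_pos: [0.4405, -0.0592, 0.1729]
tool_rot: [0.001, 0.204, 0.979, -0.0]
contact_force: [0.1, 0.3, 2.5]
gripper_width: 0.003
grasp_force: 1.5
```

Call:
apply_moves([
  {"jaw": 1,"dx": 0,"dy": 0,"dz": 1,"turn": 0},
  {"jaw": 1,"dx": 0,"dy": 0,"dz": 2,"turn": 0},
  {"jaw": 1,"dx": 0,"dy": 0,"dz": 3,"turn": 0},
  {"jaw": 1,"dx": 0,"dy": 0,"dz": 3,"turn": 0},
])

```text
time: 7.92
tool_pos: [0.4405, -0.0592, 0.1696]
tool_rot: [0.001, 0.204, 0.979, -0.0]
contact_force: [0.8, 0.1, 2.6]
gripper_width: -0.004
grasp_force: 1.2
```

Call:
apply_moves([
  {"jaw": 1,"dx": 0,"dy": 0,"dz": 1,"turn": 0},
  {"jaw": 1,"dx": 0,"dy": 0,"dz": 2,"turn": 0},
  {"jaw": 1,"dx": 0,"dy": 0,"dz": 3,"turn": 0},
  {"jaw": 1,"dx": 0,"dy": 0,"dz": 4,"turn": 0},
  {"jaw": 1,"dx": 0,"dy": 0,"dz": 5,"turn": 0},
])

```text
time: 8.33
tool_pos: [0.4404, -0.0592, 0.1644]
tool_rot: [0.0, 0.204, 0.979, -0.0]
contact_force: [2.4, -0.1, 2.6]
gripper_width: -0.001
grasp_force: 1.5
```

Call:
apply_moves([
  {"jaw": 1,"dx": 0,"dy": 0,"dz": 1,"turn": 0},
  {"jaw": 1,"dx": 0,"dy": 0,"dz": 2,"turn": 0},
  {"jaw": 1,"dx": 0,"dy": 0,"dz": 3,"turn": 0},
  {"jaw": 1,"dx": 0,"dy": 0,"dz": 4,"turn": 0},
  {"jaw": 1,"dx": 0,"dy": 0,"dz": 5,"turn": 0},
])

```text
time: 8.75
tool_pos: [0.4403, -0.0592, 0.1594]
tool_rot: [0.0, 0.204, 0.979, -0.0]
contact_force: [1.9, -0.4, 3.4]
gripper_width: -0.002
grasp_force: 1.5
```

Call:
apply_moves([
  {"jaw": 1,"dx": 0,"dy": 0,"dz": 1,"turn": 0},
  {"jaw": 1,"dx": 0,"dy": 0,"dz": 2,"turn": 0},
  {"jaw": 1,"dx": 0,"dy": 0,"dz": 2,"turn": 0},
])

```text
time: 9.0
tool_pos: [0.44, -0.0591, 0.157]
tool_rot: [-0.0, 0.204, 0.979, 0.0]
contact_force: [1.7, -0.7, 3.3]
gripper_width: 0.003
grasp_force: 1.3
```

Call:
apply_moves([
  {"jaw": 1,"dx": 0,"dy": 0,"dz": -10,"turn": 0},
  {"jaw": 1,"dx": 0,"dy": 0,"dz": -40,"turn": 0},
  {"jaw": 1,"dx": 0,"dy": 0,"dz": -75,"turn": 0},
  {"jaw": 1,"dx": 0,"dy": 0,"dz": -75,"turn": 0},
  {"jaw": 1,"dx": 0,"dy": 0,"dz": -75,"turn": 0},
])

```text
time: 9.42
tool_pos: [0.4407, -0.0593, 0.2347]
tool_rot: [0.001, 0.204, 0.979, -0.0]
contact_force: [0.8, -0.2, -0.8]
gripper_width: 0.002
grasp_force: 0.0
```

Call:
apply_moves([
  {"jaw": 1,"dx": -47,"dy": 138,"dz": 0,"turn": 0},
  {"jaw": 1,"dx": -47,"dy": 138,"dz": 0,"turn": 0},
  {"jaw": 1,"dx": -47,"dy": 138,"dz": 0,"turn": 0},
  {"jaw": 1,"dx": -47,"dy": 138,"dz": 0,"turn": 0},
  {"jaw": 1,"dx": -47,"dy": 138,"dz": 0,"turn": 0},
])

```text
time: 9.83
tool_pos: [0.5388, 0.0514, 0.2299]
tool_rot: [-0.002, 0.203, 0.979, 0.0]
contact_force: [-0.4, -0.3, 0.4]
gripper_width: 0.001
grasp_force: 0.0
```

Call:
apply_moves([
  {"jaw": 1,"dx": 0,"dy": 0,"dz": 0,"turn": 0},
  {"jaw": 1,"dx": 0,"dy": 0,"dz": 0,"turn": 0},
])

```text
time: 10.0
tool_pos: [0.5372, 0.0483, 0.2306]
tool_rot: [-0.002, 0.204, 0.979, -0.001]
contact_force: [-0.2, -0.5, 0.8]
gripper_width: -0.002
grasp_force: 0.0
```

Run:
```python
from h import *
s=state();print(s['tool_pos'],s['contact_force'])
p=grab_frame('scene')
save({'pixels':cv2.resize(p['pixels'][180:340,230:400],(638,600),interpolation=2)},'r1.png')
```

```text
[0.53715147 0.04830052 0.2306442 ] [-0.24313681 -0.46933707  0.83154512]
```

View pics/r1.png

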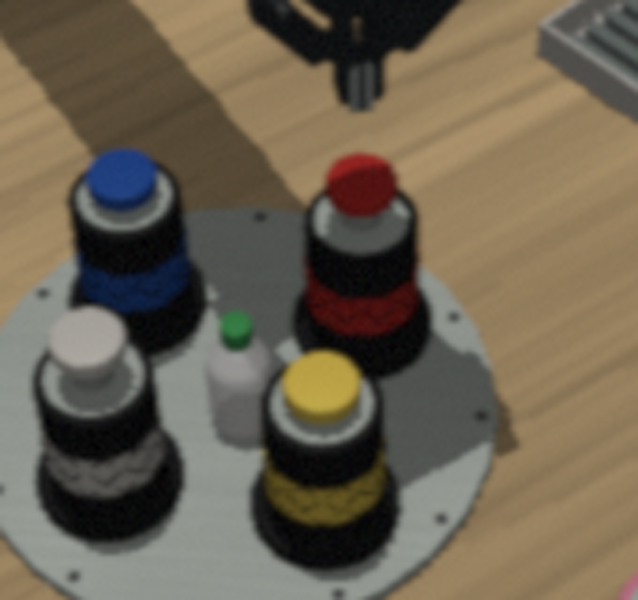

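The blue cap (122,178) and yellow cap (320,385) are both down, white (87,337) is up, and the tips (360,95) are over the red cap (360,185). Next I press red.

Call:
apply_moves([
  {"jaw": 1,"dx": 0,"dy": 0,"dz": 25,"turn": 0},
  {"jaw": 1,"dx": 0,"dy": 0,"dz": 45,"turn": 0},
  {"jaw": 1,"dx": 0,"dy": 0,"dz": 52,"turn": 0},
  {"jaw": 1,"dx": 0,"dy": 0,"dz": 55,"turn": 0},
  {"jaw": 1,"dx": 0,"dy": 0,"dz": 55,"turn": 0},
])

```text
time: 10.47
tool_pos: [0.5377, 0.048, 0.1768]
tool_rot: [-0.001, 0.205, 0.979, -0.0]
contact_force: [0.1, 0.3, 0.4]
gripper_width: -0.002
grasp_force: 0.0
```

Call:
apply_moves([
  {"jaw": 1,"dx": 0,"dy": 0,"dz": 1,"turn": 0},
  {"jaw": 1,"dx": 0,"dy": 0,"dz": 2,"turn": 0},
  {"jaw": 1,"dx": 0,"dy": 0,"dz": 3,"turn": 0},
  {"jaw": 1,"dx": 0,"dy": 0,"dz": 4,"turn": 0},
  {"jaw": 1,"dx": 0,"dy": 0,"dz": 5,"turn": 0},
])

```text
time: 10.88
tool_pos: [0.5387, 0.0486, 0.1728]
tool_rot: [0.0, 0.204, 0.979, 0.0]
contact_force: [0.0, -0.5, 0.2]
gripper_width: 0.002
grasp_force: 0.0
```

Call:
apply_moves([
  {"jaw": 1,"dx": 0,"dy": 0,"dz": 1,"turn": 0},
  {"jaw": 1,"dx": 0,"dy": 0,"dz": 2,"turn": 0},
  {"jaw": 1,"dx": 0,"dy": 0,"dz": 3,"turn": 0},
  {"jaw": 1,"dx": 0,"dy": 0,"dz": 3,"turn": 0},
])

```text
time: 11.22
tool_pos: [0.5387, 0.0486, 0.1695]
tool_rot: [0.0, 0.204, 0.979, 0.0]
contact_force: [0.6, -0.2, 2.0]
gripper_width: 0.001
grasp_force: 1.2
```

Call:
apply_moves([
  {"jaw": 1,"dx": 0,"dy": 0,"dz": 1,"turn": 0},
  {"jaw": 1,"dx": 0,"dy": 0,"dz": 2,"turn": 0},
  {"jaw": 1,"dx": 0,"dy": 0,"dz": 3,"turn": 0},
  {"jaw": 1,"dx": 0,"dy": 0,"dz": 4,"turn": 0},
  {"jaw": 1,"dx": 0,"dy": 0,"dz": 5,"turn": 0},
])

```text
time: 11.63
tool_pos: [0.5387, 0.0486, 0.1643]
tool_rot: [0.0, 0.204, 0.979, 0.0]
contact_force: [-0.4, 1.0, 2.3]
gripper_width: -0.001
grasp_force: 1.5
```

Call:
apply_moves([
  {"jaw": 1,"dx": 0,"dy": 0,"dz": 1,"turn": 0},
  {"jaw": 1,"dx": 0,"dy": 0,"dz": 2,"turn": 0},
  {"jaw": 1,"dx": 0,"dy": 0,"dz": 3,"turn": 0},
  {"jaw": 1,"dx": 0,"dy": 0,"dz": 4,"turn": 0},
  {"jaw": 1,"dx": 0,"dy": 0,"dz": 5,"turn": 0},
])

```text
time: 12.05
tool_pos: [0.5386, 0.0485, 0.1593]
tool_rot: [0.0, 0.204, 0.979, 0.0]
contact_force: [1.3, 0.2, 3.2]
gripper_width: 0.003
grasp_force: 1.5
```

Call:
apply_moves([
  {"jaw": 1,"dx": 0,"dy": 0,"dz": 1,"turn": 0},
  {"jaw": 1,"dx": 0,"dy": 0,"dz": 2,"turn": 0},
  {"jaw": 1,"dx": 0,"dy": 0,"dz": 2,"turn": 0},
])

```text
time: 12.3
tool_pos: [0.5385, 0.0485, 0.1571]
tool_rot: [0.0, 0.204, 0.979, 0.0]
contact_force: [1.8, -0.2, 2.0]
gripper_width: -0.002
grasp_force: 0.9
```

Call:
apply_moves([
  {"jaw": 1,"dx": 0,"dy": 0,"dz": -10,"turn": 0},
  {"jaw": 1,"dx": 0,"dy": 0,"dz": -40,"turn": 0},
  {"jaw": 1,"dx": 0,"dy": 0,"dz": -80,"turn": 0},
  {"jaw": 1,"dx": 0,"dy": 0,"dz": -110,"turn": 0},
  {"jaw": 1,"dx": 0,"dy": 0,"dz": -110,"turn": 0},
])

```text
time: 12.72
tool_pos: [0.5411, 0.0484, 0.2757]
tool_rot: [0.006, 0.204, 0.979, 0.001]
contact_force: [0.5, 0.0, 1.3]
gripper_width: 0.0
grasp_force: 0.0
```

Call:
apply_moves([
  {"jaw": 1,"dx": 20,"dy": 150,"dz": 0,"turn": 0},
  {"jaw": 1,"dx": 20,"dy": 150,"dz": 0,"turn": 0},
  {"jaw": 1,"dx": 20,"dy": 150,"dz": 0,"turn": 0},
  {"jaw": 1,"dx": 20,"dy": 150,"dz": 0,"turn": 0},
  {"jaw": 1,"dx": 20,"dy": 150,"dz": 0,"turn": 0},
])

```text
time: 13.13
tool_pos: [0.5799, 0.1981, 0.2664]
tool_rot: [-0.001, 0.202, 0.979, 0.0]
contact_force: [-1.1, -0.4, -0.2]
gripper_width: 0.003
grasp_force: 0.0
```

Run:
```python
from h import *
p=grab_frame('scene');t=grab_frame('top')
for n,(a,b,m) in caps(t,p).items(): print(n,a.round(4),b.round(4),np.round(m,1))
save({'pixels':np.hstack([cv2.resize(p['pixels'][180:340,230:400],(425,400),interpolation=2),cv2.resize(t['pixels'][160:310,250:390],(373,400),interpolation=2)])},'f.png')
```

```text
yellow [ 0.6369 -0.0488  0.15  ] [ 0.6499 -0.053   0.147 ] [[334.4 196.8 203. ]
 [315.3 282.3 308. ]]
blue [ 0.4396 -0.0589  0.15  ] [ 0.4514 -0.063   0.147 ] [[338.1 275.5 207. ]
 [261.8 226.5 184. ]]
red [0.5373 0.0476 0.15  ] [0.5486 0.0441 0.147 ] [[295.5 235.9 209. ]
 [325.8 232.3 223. ]]
```

View pics/f.png

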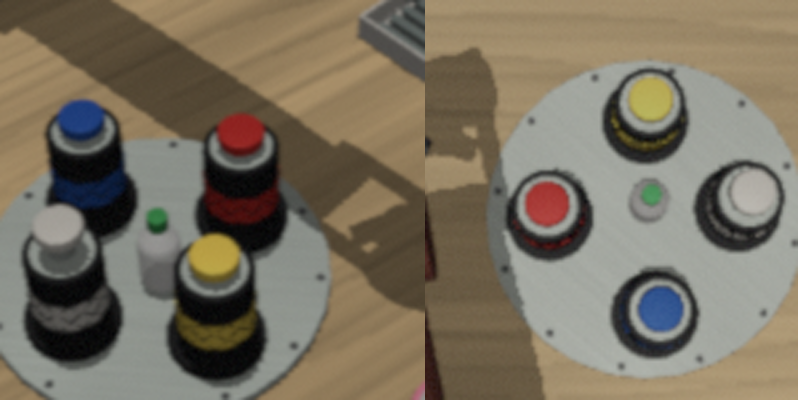

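All three caps, blue (82,120), red (241,134) and yellow (214,255), are down by about 15 mm (from the pixel shift). White (58,228) is up, the housings and bottle haven't moved, and the arm is clear.

```bash
python3 -c "
from h import *
print(ticket.job_done())"
```

```text
the job is handed in; nothing more can be done
None
```

I pressed the yellow, blue and red caps in that order, each about 15 mm down with readings of about 3 N; white stayed up, nothing else visibly moved, and I handed the job in (no verdict came back).

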